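Balance a vial on the beam balance

TASK

Weigh the white-capped glass vial on the beam balance: set it gently and upright into the blue hanging cup and let go, then slide the poise along the beam, nudging its brass stem lightly with the fingertips and never clamping it, until the beam floats freely with its red pointer level inside the white band of the index post. Do not press hard on vial, cup or beam, and leave the dropper bottle and the red stopper standing where they are.

Things in the scene. Friction and masses are not known exactly. Their poses are not given: they have to be found in the camera images.
- vial_mid (a point): half-way up the sample vial, a clear glass vial with white cap and tan contents, 28 mm diameter, 61 mm tall, standing upright on the worktop at first (the point is 30.5 mm above its underside, z axis up). Its mass is not known: 30 to 102 g
- vial: the same vial, origin at the centre of its underside, z up
- balance: beam balance on a grey foot 110 x 430 mm, 14 mm high, fixed; origin on the worktop straight below the pivot; y runs along the level beam: cup at the +y end, poise on the -y side, index post at the -y end (222 mm out). The white pillars at the pivot reach 117 mm above the worktop, the index post 129 mm
- beam: aluminium beam with all it carries; origin on the pivot axis 105 mm above the worktop, x the pivot axis, y to the cup. Swings 0.1 rad each way to stops, damped (rests about 1.5 s after being let go). Near balance it tilts 9 mrad per mm that the poise is off; farther off it lies on a stop. Pushing the stem tips the beam too: its tilt means something only while nothing touches it
- cup_seat (a point): centre of the inner floor of the blue cup that hangs in the beam's fork 110 mm from the pivot and swings about an axis 32 mm above this floor. Cup 33 mm wide inside, 24 mm deep, flared mouth; a seated vial stands 37 mm out of it. Fork bars run along the beam 26 mm either side of the cup's centre, their tops 35 mm above the inner floor
- stem (a point): half-way up the brass stem of the poise (14 mm diameter, 50 mm tall above the saddle; with level beam the point is 37 mm above the pivot). The poise (saddle 30 x 22 mm) slides with about 2 N of friction and stays where left, from 30 to 165 mm from the pivot towards -y, hard stops at both ends. Balance lies somewhere from 60 to 160 mm; farther out sinks the pointer
- pointer (a point): tip of the red pointer at the beam's -y end, 205 mm from the pivot; it stands above the band while the poise is too near the pivot
- index (a point): centre of the white band (10 mm high) of the black index post, where the pointer tip stands when the beam is level; axes as the balance, z up
- dropper_bottle: amber dropper bottle, 33 mm diameter, 107 mm tall, origin under its centre; not to be moved
- stopper: red rubber stopper, 31 mm diameter, 28 mm high, origin under its centre; not to be moved

How it is judged:
On the way, in this order (a step that is already met when the one before it is completed fails the run):
1. the vial stands in the cup, let go (horizontal distance between vial and cup_seat below 0.008 m and z of vial in the frame of cup_seat between -0.004 and 0.004 m and angle between vial's own z axis and vertical below 0.25 rad and contact force between the fingers and vial below 0.05 N), for 0.3 s.
2. the poise is pushed along the beam (contact force between the fingers and beam above 0.5 N), for 0.02 s.
At the end, for the whole second after the job is handed in: the vial stands upright (within 0.25 rad) on the floor of the hanging cup, and the free beam rests level with the pointer tip within 5 mm above or below the centre of the index band; dropper bottle and stopper within 20 mm of where they stood (horizontal distance between vial and cup_seat below 0.008 m and z of vial in the frame of cup_seat between -0.004 and 0.004 m and angle between vial's own z axis and vertical below 0.25 rad and z of pointer in the frame of index between -0.005 and 0.005 m and distance of each of dropper_bottle, stopper from where it was at the start of the episode below 0.02 m); the robot touches nothing.
It fails at once if the fingers or the arm press on the beam, poise or cup with more than 10 N (this forbids clamping the poise) (contact force between any of the fingers, the arm and beam above 10 N).
It fails at once if the vial is pressed into the cup with more than 12 N (contact force between vial and beam above 12 N).
It fails at once if the vial is tipped by more than 0.6 rad (angle between vial's own z axis and vertical above 0.6 rad).
It fails at once if the dropper bottle or the stopper is shoved away (distance of any of dropper_bottle, stopper from where it was at the start of the episode above 0.02 m).
It also fails if it takes over 72 s, if anything falls off the work surface, if the arm or the gripper's body presses on something with over 40 N, if the wrist force passes 120 N, or if a joint passes its speed limit or range.

ROBOT

A 6-joint arm with a two-finger parallel gripper is mounted at the origin on a cart in front of the work surface, level with it; the furniture and walls round the work are solid. World frame = base frame: x ahead of the robot, y to its left, z up, the work surface at z = 0. Lengths are in m, angles in rad, forces in N, time in s.
With the tool pointing down it reaches from about 0.375 to 0.925 m from the base axis. Payload 5.7 kg.
Tool frame: the origin (TCP) lies midway between the tips of the shut fingers; the grasp point (between the pads) lies 19 mm behind it (env.hold_point_z is the z of the grasp point in the tool frame, in m); z points along the fingers, y is the line along which they close (so a half turn about z gives the same grasp; the last joint's range is limited). The gripper opens to 85 mm and grips with 20 to 120 N. Pads are 22 mm wide; open, the fingers measure 114 mm over their backs; the gripper's body (76 mm by 85 mm) begins 54 mm behind the grasp point. The pads swing forward as they close: fully open they stand 13 mm farther back than shut.
Start: joints at [1.208, 0.359, 1.51, -0, 1.272, -0.115], TCP at [0.147, 0.582, 0.231] pointing down, gripper open.
Joint ranges: [-2.97, 2.97], [-1.01, 2.36], [0.21, 2.38], [-0.96, 4.11], [0.2, 2.71], [-2.98, 2.98]. Speed limits (rad/s): [2.39, 2.39, 3.14, 3.14, 3.14, 3.14].

INTERFACE

Orientations are given as a unit quaternion [w, x, y, z].
In Python, from station import monitor, eyes, job, spotter, env gives the robot as it stands. The module is installed in compiled form; this text tells all that it offers.
- The arm moves only by the tool step_arm, never from a script. Its argument "steps" is a list of rows, each a list of 5 numbers: the finger opening in cm, from 0 to 8.54, then the shift along the tool's x, y, z in cm, then the turn about the tool's z in degrees. A call has exactly 10 rows; each row shifts and turns the commanded pose from where the row before left it, along the tool's axes as they then stand; what a row does not reach is not made up. A row lasts 1/10 s, in which the tool goes at most 50 mm and 8.59 degrees, less where a joint would pass 70% of its speed; a pose out of reach is approached as far as the arm can. A call with a gripper value outside its range is refused whole. The fingers move at their own pace and stop on an object; "grip_force" is the grip in N (left out, the last holds). Time passes only in rows, so rows that do not move let the fingers close, or fill a call up. It gives the time, the measured TCP pose, the force, the opening and the grip force at its end, in the units of the state.
- monitor.sense(): the state, without advancing time (a new reading comes with each control period).
- eyes.get_image(name): name is "scene" or "top" or "wrist"; returns a dict with "color" (420x560x3 uint8, blue, green, red), "fov_y" (degrees; the focal length in pixels is half the picture's height over the tangent of half this angle, whatever the lens; pixels are square), "cx", "cy" (the principal point, pixels), "cam_to_world" (4x4, takes a point from camera to world coordinates). Camera axes: x right, y down, z forward; pixel columns grow to the right and rows downward; lengths in m; the calibration is good to about 2 mm. A picture is of the moment at which its call begins. There is no depth.
- job.close_job(): hands the job in; it is judged then, once.
Trained networks look in the newest picture that a camera, given by its name, has taken for a name from the list of things; names that differ only in an ending like _2 or _b are one class to them, and where a whole thing is asked for, a point or a joint stands for the part that bears it (a point fixed in the world has none). Each returns a list of dicts, best first, with "conf" (0 to 1); they miss things now and then, are a little off and sometimes report something else, mostly with a low value. They report only what shows in the picture. A call takes as long as a camera call.
- spotter.spot_in(camera, name): "point" ([x, y, z] in m, in world coordinates, good to about 4 mm: the middle of the surface that is visible of it).
- spotter.silhouettes(camera, name): "pixels" (420x560 bool, what is visible of it).
The state is a dict: "time": time; "joint_positions": joint angles; "joint_vel": joint speeds; "joint_torque": joint torques, N m; "tcp_pos": TCP position; "tcp_rot": TCP orientation; "contact_force": force on the tool from outside, world axes, zero at the start; "torque": the same for the moment, N m; "width": opening from 0.0 (shut) to 1.0 (fully open); "grip_force": force on a finger pad.
Only numpy, scipy, OpenCV 4.12 (cv2) and the standard library are available. Lean on these libraries where they do the work, as an engineer would, in place of code of your own. Each camera call takes 0.05 s, during which the arm holds its last target. There are 200 camera calls.

## Working session

There is one attempt and no reset: what is moved stays moved. The work goes in short steps, Python scripts to look and compute and a tool call to move; the robot and the scene stay as the last step left them, time stands still between calls to the robot, and variables do not carry over. Pictures are saved under pics/ and viewed, at most 10 in all, crops included, and the job is handed in when it is done.

Besides the shell and the picture viewer there is one more tool, called after ">>>" as name(argument=value, ...), one argument or row to a line, values as JSON. step_arm: Moves the arm, as the interface text tells. Its arguments: {"type":"object","properties":{"steps":{"type":"array"},"grip_force":{"type":"number"}},"required":["steps"]}

```bash
mkdir -p pics
cat > h.py <<'E'
import numpy as np, cv2
from station import monitor, eyes, job, spotter, env
from scipy.spatial.transform import Rotation as R
def proj(im,p):
    T=np.linalg.inv(im["cam_to_world"]);q=T[:3,:3]@np.array(p)+T[:3,3]
    f=im["color"].shape[0]/2/np.tan(np.radians(im["fov_y"])/2)
    return np.array([im["cx"]+f*q[0]/q[2],im["cy"]+f*q[1]/q[2]])
def ray(im,u,v):
    f=im["color"].shape[0]/2/np.tan(np.radians(im["fov_y"])/2)
    T=im["cam_to_world"];d=T[:3,:3]@np.array([(u-im["cx"])/f,(v-im["cy"])/f,1]);return T[:3,3],d
def atz(im,u,v,z):
    o,d=ray(im,u,v);return o+d*(z-o[2])/d[2]
def tool():
    s=monitor.sense();w,x,y,z=s["tcp_rot"];return s,R.from_quat([x,y,z,w])
E
python3 - <<'E'
from h import *
s,r=tool();print(s["tcp_pos"],r.as_matrix().round(3),env.hold_point_z,s["width"])
a=[]
for c in ["scene","top"]:
    im=eyes.get_image(c);a.append(im["color"]);print(c,im["fov_y"],im["cam_to_world"].round(3).tolist())
    for n in ["vial_mid","balance","beam","cup_seat","stem","pointer","index","dropper_bottle","stopper"]:
        print(n,[(d["point"],round(float(d["conf"]),2),proj(im,d["point"]).round()) for d in spotter.spot_in(c,n)[:2]])
    cv2.imwrite(f"pics/{c}0.png",im["color"])
E
```

```text
[0.14690985 0.58102141 0.23045364] [[-0.969  0.245 -0.001]
 [ 0.245  0.969 -0.002]
 [ 0.    -0.002 -1.   ]] -0.0187 1.0030949327290704
scene 45.986019914538396 [[0.532, -0.615, 0.582, -0.102], [-0.847, -0.396, 0.356, -0.366], [0.011, -0.682, -0.731, 0.925], [0.0, 0.0, 0.0, 1.0]]
vial_mid [([0.4487, 0.3691, 0.043], 0.54, array([133., 190.]))]
balance [([0.569, -0.1117, 0.0141], 0.84, array([327., 248.]))]
beam [([0.5676, -0.0751, 0.1066], 0.95, array([316., 215.]))]
cup_seat [([0.5529, 0.0368, 0.1008], 0.68, array([269., 201.]))]
stem [([0.5723, -0.1164, 0.1135], 0.54, array([334., 219.]))]
pointer [([0.5692, -0.0722, 0.1053], 0.84, array([315., 215.]))]
index [([0.5728, -0.1146, 0.0132], 0.86, array([329., 247.]))]
dropper_bottle [([0.5643, 0.3135, 0.0554], 0.93, array([180., 168.]))]
stopper [([0.447, 0.2528, 0.0177], 0.5, array([170., 216.]))]
top 50.607266546715834 [[0.01, -0.992, 0.13, 0.401], [-1.0, -0.007, 0.026, 0.043], [-0.025, -0.13, -0.991, 1.188], [0.0, 0.0, 0.0, 1.0]]
vial_mid []
balance [([0.5736, -0.1073, 0.0146], 0.79, array([352., 198.]))]
beam [([0.5701, -0.0521, 0.1039], 0.8, array([334., 194.]))]
cup_seat [([0.5482, 0.0369, 0.0913], 0.59, array([298., 204.])), ([0.4567, 0.376, 0.056], 0.45, array([165., 240.]))]
stem [([0.5754, -0.1091, 0.114], 0.55, array([358., 192.]))]
pointer [([0.5675, -0.0542, 0.1102], 0.98, array([335., 195.]))]
index []
dropper_bottle [([0.5686, 0.3169, 0.056], 0.64, array([190., 197.]))]
stopper []
```

View pics/scene0.png

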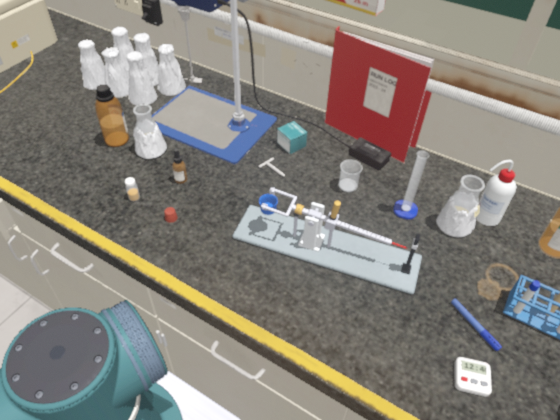

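View pics/top0.png

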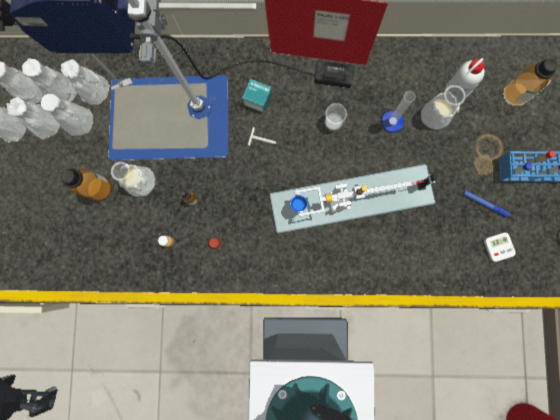

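Run:
```python
from h import *
ims={c:eyes.get_image(c) for c in ["scene","top"]}
for c,im in ims.items():
    for n in ["balance","vial_mid","cup_seat","stopper","dropper_bottle"]:
        S=spotter.silhouettes(c,n)
        for d in S[:1]:
            m=d["pixels"].astype(np.uint8);ys,xs=np.nonzero(m)
            rr=cv2.minAreaRect(np.c_[xs,ys].astype(np.float32));print(c,n,round(float(d["conf"]),2),len(xs),(xs.mean().round(1),ys.mean().round(1)),rr)
            if n=="balance": print([atz(im,*p,.014).round(4).tolist() for p in cv2.boxPoints(rr)])
a=cv2.resize(ims["scene"]["color"][170:290,220:430],None,fx=3.5,fy=3.5,interpolation=cv2.INTER_CUBIC)
b=cv2.resize(ims["top"]["color"][160:235,262:442],None,fx=4,fy=4,interpolation=cv2.INTER_CUBIC)
cv2.imwrite("pics/s1.png",a);cv2.imwrite("pics/t1.png",b)
```

```text
scene balance 0.63 8832 (np.float64(329.3), np.float64(242.0)) ((332.5051574707031, 233.5991973876953), (189.4604034423828, 67.37712860107422), 17.592426300048828)
[[0.4764, 0.0909, 0.014], [0.6843, 0.1712, 0.014], [0.7536, -0.302, 0.014], [0.5566, -0.3262, 0.014]]
scene vial_mid 0.55 228 (np.float64(131.9), np.float64(188.3)) ((131.8823699951172, 188.0294189453125), (23.283418655395508, 10.914102554321289), 75.96376037597656)
scene cup_seat 0.63 244 (np.float64(268.4), np.float64(201.6)) ((268.4051818847656, 202.61207580566406), (20.352500915527344, 17.595062255859375), 66.80140686035156)
scene stopper 0.59 131 (np.float64(170.3), np.float64(214.1)) ((170.5, 214.0), (12.0, 11.0), 90.0)
scene dropper_bottle 0.82 346 (np.float64(179.2), np.float64(167.7)) ((178.77456665039062, 165.53468322753906), (33.832725524902344, 12.772804260253906), 81.25383758544922)
top balance 0.95 6601 (np.float64(352.1), np.float64(197.7)) ((354.2067565917969, 197.31344604492188), (41.04861068725586, 166.69728088378906), 79.2711410522461)
[[0.5873, 0.1148, 0.014], [0.6742, -0.3229, 0.014], [0.5653, -0.3394, 0.014], [0.4795, 0.093, 0.014]]
top vial_mid 0.67 119 (np.float64(165.9), np.float64(240.2)) ((166.0, 240.5), (9.0, 14.0), 90.0)
top cup_seat 0.78 258 (np.float64(298.3), np.float64(202.4)) ((298.3000183105469, 202.40000915527344), (16.099689483642578, 17.441329956054688), 26.56505012512207)
top stopper 0.4 6597 (np.float64(352.0), np.float64(197.8)) ((354.2477722167969, 197.318115234375), (41.195831298828125, 166.6011199951172), 79.35433197021484)
top dropper_bottle 0.6 197 (np.float64(189.6), np.float64(196.9)) ((189.50001525878906, 196.50001525878906), (18.384777069091797, 12.727922439575195), 45.0)
```

View pics/s1.png

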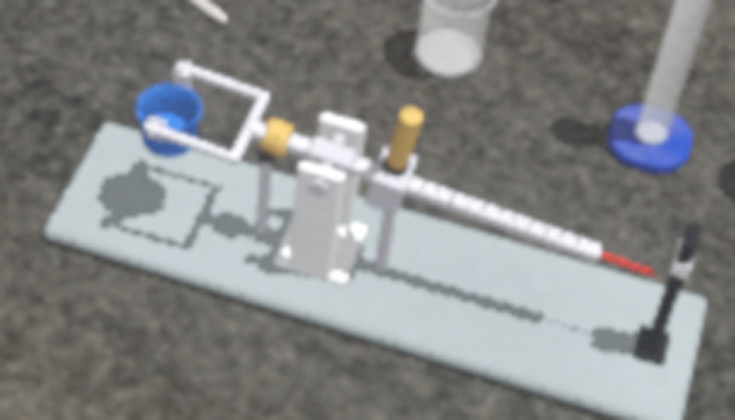

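View pics/t1.png

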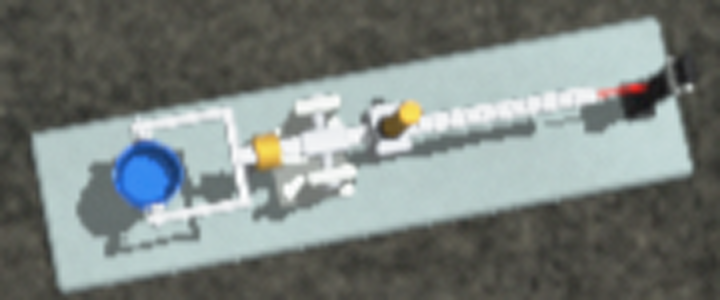

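Run:
```python
from h import *
s=eyes.get_image("scene");t=eyes.get_image("top")
def tri(a,b):
    (o,d),(p,e)=ray(s,*a),ray(t,*b);k=np.linalg.lstsq(np.c_[d,-e],p-o,rcond=None)[0]
    A=o+d*k[0];B=p+e*k[1];return ((A+B)/2).round(4),np.linalg.norm(A-B).round(4)
S=lambda u,v:(220+(u+.5)/3.5-.5,170+(v+.5)/3.5-.5)
T=lambda u,v:(262+(u+.5)/4-.5,160+(v+.5)/4-.5)
print("pillars",tri(S(341,118),T(318,103)),tri(S(321,166),T(333,170)))
print("stemtop",tri(S(411,114),T(408,113)))
print("pointer tip",tri(S(652,271),T(645,88)))
print("cup mouth",tri(S(169,105),T(149,173)))
print("forkends",tri(S(181,68),T(140,125)),tri(S(152,124),T(155,215)))
print("crossbar",tri(S(268,98),T(230,115)),tri(S(242,155),T(244,203)))
print("post",tri(S(692,232),T(683,68)))
print("foot",[atz(t,*T(*p),.014).round(4).tolist() for p in [(32,135),(655,17),(692,173),(60,292)]])
print("vial sil",tri((131.9,188.3),(165.9,240.2)))
i=t["color"];cv2.imwrite("pics/v1.png",np.hstack([cv2.resize(s["color"][140:240,110:210],None,fx=4,fy=4,interpolation=cv2.INTER_CUBIC),cv2.resize(i[180:280,140:240],None,fx=4,fy=4,interpolation=cv2.INTER_CUBIC)]))
```

```text
pillars (array([ 0.5886, -0.0671,  0.1215]), np.float64(0.0023)) (array([ 0.5476, -0.0757,  0.1203]), np.float64(0.0029))
stemtop (array([ 0.5763, -0.1159,  0.1646]), np.float64(0.0006))
pointer tip (array([ 0.6056, -0.2745,  0.0899]), np.float64(0.0002))
cup mouth (array([0.5463, 0.0349, 0.1126]), np.float64(0.002))
forkends (array([0.574 , 0.0417, 0.1193]), np.float64(0.0047)) (array([0.5197, 0.0311, 0.1211]), np.float64(0.0016))
crossbar (array([ 0.583 , -0.0155,  0.1151]), np.float64(0.001)) (array([ 0.5299, -0.0254,  0.1159]), np.float64(0.0046))
post (array([ 0.6112, -0.287 ,  0.1298]), np.float64(0.0026))
foot [[0.5854, 0.1118, 0.014], [0.668, -0.3044, 0.014], [0.5628, -0.3254, 0.014], [0.4805, 0.0917, 0.014]]
vial sil (array([0.456 , 0.3802, 0.0358]), np.float64(0.0022))
```

View pics/v1.png

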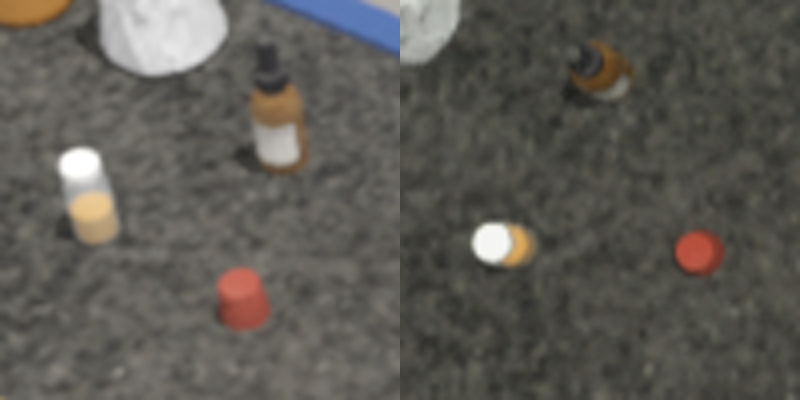

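>>> step_arm(
  steps=[
    [8.5,-3.49,-1.19,0.5,0],
    [8.5,-3.49,-1.19,0.5,0],
    [8.5,-3.49,-1.19,0.5,0],
    [8.5,-3.49,-1.19,0.5,0],
    [8.5,-3.49,-1.19,0.5,0],
    [8.5,-3.49,-1.19,0.5,0],
    [8.5,-3.49,-1.19,0.5,0],
    [8.5,-3.49,-1.19,0.5,0],
    [8.5,-3.49,-1.19,0.5,0],
    [8.5,-3.49,-1.19,0.5,0],
  ],
  grip_force=20,
)

```text
time: 2.7
tcp_pos: [0.4576, 0.3798, 0.1812]
tcp_rot: [0.0, 0.124, 0.992, 0.0]
contact_force: [-0.5, 0.8, 0.1]
width: 0.994
grip_force: 0.0
```

>>> step_arm(
  steps=[
    [6,0,0,0,-6.35],
    [6,0,0,0,-6.35],
    [6,0,0,0,-6.35],
    [6,0,0,0,-6.35],
    [6,0,0,0,0],
    [6,0,0,0,0],
    [6,0,0,0,0],
    [6,0,0,0,0],
    [6,0,0,0,0],
    [6,0,0,0,0],
  ],
)

```text
time: 3.7
tcp_pos: [0.4563, 0.3807, 0.1813]
tcp_rot: [-0.0, -0.097, 0.995, -0.0]
contact_force: [-0.2, -0.5, -0.1]
width: 0.706
grip_force: 0.0
```

Run:
```python
from h import *
s,r=tool();p=s["tcp_pos"];print(s["time"],p,r.as_matrix().round(3).tolist(),s["width"],s["joint_positions"])
t=eyes.get_image("top");print("top cap",atz(t,162.9,240.6,.061))
w=eyes.get_image("wrist");cv2.imwrite("pics/w1.png",w["color"])
print(w["cam_to_world"].round(3).tolist())
for d in spotter.silhouettes("wrist","vial_mid")[:1]:
    ys,xs=np.nonzero(d["pixels"]);print(d["conf"],len(xs),xs.min(),xs.max(),ys.min(),ys.max(),atz(w,xs.mean(),ys.mean(),.035))
    np.save("m.npy",d["pixels"])
print([(d["point"],d["conf"]) for d in spotter.spot_in("wrist","vial_mid")])
```

```text
3.7 [0.4563057  0.38069815 0.18129677] [[-0.981, -0.194, -0.0], [-0.194, 0.981, -0.0], [0.0, -0.0, -1.0]] 0.7062790207007434 [ 5.79156589e-01  3.98757944e-01  1.58181397e+00 -8.42781377e-05
  1.16107241e+00 -1.18677990e+00]
top cap [0.45443206 0.37966674 0.061     ]
[[-0.194, 0.937, 0.292, 0.382], [0.981, 0.186, 0.057, 0.366], [-0.001, 0.297, -0.955, 0.324], [0.0, 0.0, 0.0, 1.0]]
0.59 896 271 300 177 216 [0.45731452 0.38243639 0.035     ]
[([0.4544, 0.3808, 0.0615], 0.69)]
```

View pics/w1.png

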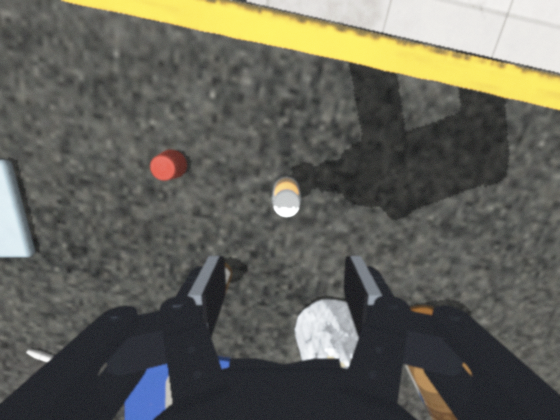

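>>> step_arm(
  steps=[
    [6,0.15,0,2,0],
    [6,0,0,2,0],
    [6,0,0,2,0],
    [6,0,0,2,0],
    [6,0,0,2,0],
    [6,0,0,2,0],
    [6,0,0,2,0],
    [6,0,0,1.4,0],
    [6,0,0,0,0],
    [6,0,0,0,0],
  ],
)

```text
time: 4.9
tcp_pos: [0.455, 0.3805, 0.0274]
tcp_rot: [-0.0, -0.098, 0.995, -0.0]
contact_force: [-0.2, 0.2, -0.3]
width: 0.703
grip_force: 0.0
```

>>> step_arm(
  steps=[
    [2,0,0,0,0],
    [2,0,0,0,0],
    [2,0,0,0,0],
    [2,0,0,0,0],
    [2,0,0,0,0],
    [2,0,0,0,0],
    [2,0,0,0,0],
    [2,0,0,0,0],
    [2,0,0,-1,0],
    [2,0,0,-1,0],
  ],
  grip_force=20,
)

```text
time: 5.9
tcp_pos: [0.4544, 0.38, 0.0477]
tcp_rot: [-0.001, -0.098, 0.995, -0.0]
contact_force: [-0.1, 0.6, -0.6]
width: 0.306
grip_force: 20.0
```

>>> step_arm(
  steps=[
    [2,0,0,-2,0],
    [2,0,0,-2,0],
    [2,0,0,-2,0],
    [2,0,0,-2,0],
    [2,0,0,-2,0],
    [2,0,0,-2,0],
    [2,0,0,-2,0],
    [2,0,0,-0.2,0],
    [2,0,0,0,0],
    [2,0,0,0,0],
  ],
)

```text
time: 6.9
tcp_pos: [0.4541, 0.3799, 0.1884]
tcp_rot: [-0.001, -0.098, 0.995, -0.0]
contact_force: [0.0, 0.5, -0.8]
width: 0.311
grip_force: 20.0
```

>>> step_arm(
  steps=[
    [2,-0.2,-2,0,0],
    [2,-0.3,-4.5,0,0],
    [2,-0.3,-4.5,0,0],
    [2,-0.3,-4.5,0,0],
    [2,-0.3,-4.5,0,0],
    [2,-0.3,-4.5,0,0],
    [2,-0.3,-4.5,0,0],
    [2,-0.2,-4.0,0,0],
    [2,-0.16,-2.5,0,0],
    [2,0,0,0,0],
  ],
)

```text
time: 7.9
tcp_pos: [0.5472, 0.0335, 0.1881]
tcp_rot: [-0.001, -0.096, 0.995, -0.0]
contact_force: [-0.3, 0.3, -0.4]
width: 0.312
grip_force: 20.0
```

Run:
```python
from h import *
s,r=tool();p=s["tcp_pos"];print(s["time"],p,s["width"],r.as_matrix().round(3).tolist())
s=eyes.get_image("scene");w=eyes.get_image("wrist")
for n in ["vial_mid","cup_seat"]:
    for c in ["scene","wrist"]:
        print(n,c,[(d["point"],round(float(d["conf"]),2)) for d in spotter.spot_in(c,n)[:1]])
a=cv2.resize(s["color"][140:260,220:360],None,fx=3.3,fy=3.3,interpolation=cv2.INTER_CUBIC)
b=cv2.resize(w["color"],(462,346));b=cv2.copyMakeBorder(b[:, 80:410],0,50,0,0,cv2.BORDER_CONSTANT)
cv2.imwrite("pics/c2.png",np.hstack([a,b]))
```

```text
7.9 [0.5472204  0.03353632 0.18807024] 0.3123317310389371 [[-0.982, -0.191, -0.002], [-0.191, 0.982, -0.001], [0.002, -0.001, -1.0]]
vial_mid scene [([0.5402, 0.0234, 0.2008], 0.86)]
vial_mid wrist [([0.5442, 0.0328, 0.218], 0.84)]
cup_seat scene [([0.5533, 0.0338, 0.1024], 0.76)]
cup_seat wrist [([0.5471, 0.0346, 0.085], 0.82)]
```

View pics/c2.png

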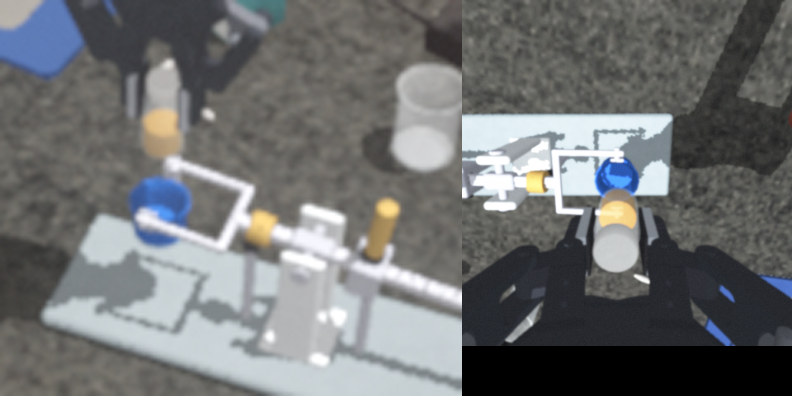

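Run:
```python
from h import *
w=eyes.get_image("wrist")
print("forkmid",atz(w,286,222.4,.118),"ends",atz(w,288.5,188,.118),atz(w,283.6,257,.118))
for n in ["vial_mid","cup_seat"]:
    d=spotter.silhouettes("wrist",n)[0];ys,xs=np.nonzero(d["pixels"]);print(n,xs.min(),xs.max(),ys.min(),ys.max(),[(y,xs[ys==y].min(),xs[ys==y].max()) for y in range(ys.min(),ys.max()+1,6)])
R_=np.array([.5472,.0335,.1611])
from math import *
th=np.linspace(0,2*pi,60)
q=np.array([proj(w,R_+.014*np.array([cos(a),sin(a),0])) for a in th]);print("pred vial bottom circle",q.min(0),q.max(0))
q=np.array([proj(w,R_+np.array([0,0,.061])+.014*np.array([cos(a),sin(a),0])) for a in th]);print("pred vial top",q.min(0),q.max(0))
C=np.array([.5466,.0365,.108])
q=np.array([proj(w,C+.020*np.array([cos(a),sin(a),0])) for a in th]);print("pred cup rim r20",q.min(0),q.max(0))
```

```text
forkmid [0.54710159 0.03941792 0.118     ] ends [0.52100749 0.03599795 0.118     ] [0.57526993 0.0431988  0.118     ]
vial_mid 256 313 228 330 [(228, np.int64(278), np.int64(293)), (234, np.int64(269), np.int64(304)), (240, np.int64(265), np.int64(308)), (246, np.int64(263), np.int64(309)), (252, np.int64(262), np.int64(309)), (258, np.int64(261), np.int64(310)), (264, np.int64(260), np.int64(310)), (270, np.int64(258), np.int64(311)), (276, np.int64(257), np.int64(312)), (282, np.int64(256), np.int64(313)), (288, np.int64(257), np.int64(313)), (294, np.int64(258), np.int64(311)), (300, np.int64(256), np.int64(311)), (306, np.int64(256), np.int64(310)), (312, np.int64(256), np.int64(310)), (318, np.int64(260), np.int64(307)), (324, np.int64(266), np.int64(302)), (330, np.int64(287), np.int64(290))]Traceback (most recent call last):
  File "<stdin>", line 5, in <module>
    return umr_minimum(a, axis, None, out, keepdims, initial, where)
ValueError: zero-size array to reduction operation minimum which has no identity
```

Run:
```python
from h import *
from math import *
w=eyes.get_image("wrist");s,r=tool();p=s["tcp_pos"];print(p)
i=w["color"].astype(int);m=(i[...,0]>i[...,2]+60)&(i[...,0]>120);m[240:]=0;m[:, :220]=0;m[:,350:]=0
ys,xs=np.nonzero(m);print("blue",[(y,xs[ys==y].min(),xs[ys==y].max()) for y in range(ys.min(),ys.max()+1,4)])
th=np.linspace(0,2*pi,90)
def c(P,rad): q=np.array([proj(w,P+rad*np.array([cos(a),sin(a),0])) for a in th]);return q.min(0).round(1),q.max(0).round(1)
V=np.array([p[0],p[1],p[2]-.027])
print("vial bot",c(V,.014),"top",c(V+[0,0,.061],.014))
for rad in (.0165,.019,.021):print("rim",rad,c(np.array([.5466,.0365,.108]),rad))
```

```text
[0.5468111  0.03743556 0.18932939]
blue [(190, np.int64(272), np.int64(292)), (194, np.int64(266), np.int64(297)), (198, np.int64(263), np.int64(300)), (202, np.int64(259), np.int64(303)), (206, np.int64(257), np.int64(305)), (210, np.int64(255), np.int64(307)), (214, np.int64(255), np.int64(308)), (218, np.int64(254), np.int64(308)), (222, np.int64(255), np.int64(307)), (226, np.int64(256), np.int64(306)), (230, np.int64(258), np.int64(304)), (234, np.int64(261), np.int64(302)), (238, np.int64(265), np.int64(269))]
vial bot (array([260.7, 223.5]), array([306.9, 266.1])) top (array([249.7, 275.5]), array([317.2, 333.7]))
rim 0.0165 (array([261.6, 195.6]), array([304.1, 235.9]))
rim 0.019 (array([258.4, 192.4]), array([307.3, 238.8]))
rim 0.021 (array([255.8, 189.8]), array([309.9, 241.1]))
```

>>> step_arm(
  steps=[
    [2,0.18,-0.2,0.4,0],
    [2,0,0,1,0],
    [2,0,0,1,0],
    [2,0,0,1,0],
    [2,0,0,1,0],
    [2,0,0,0.6,0],
    [2,0,0,0,0],
    [2,0,0,0,0],
    [2,0,0,0,0],
    [2,0,0,0,0],
  ],
)

```text
time: 9.4
tcp_pos: [0.546, 0.0344, 0.1398]
tcp_rot: [0.001, -0.098, 0.995, -0.0]
contact_force: [0.6, 1.2, -0.8]
width: 0.315
grip_force: 20.0
```

Run:
```python
from h import *
from math import *
w=eyes.get_image("wrist");s,r=tool();p=s["tcp_pos"];print(p,s["contact_force"])
i=w["color"].astype(int);m=(i[...,0]>i[...,2]+60)&(i[...,0]>120);m[240:]=0;m[:, :220]=0;m[:,350:]=0
ys,xs=np.nonzero(m);print("blue",[(y,xs[ys==y].min(),xs[ys==y].max()) for y in range(ys.min(),ys.max()+1,4)])
d=spotter.silhouettes("wrist","vial_mid")[0];ys,xs=np.nonzero(d["pixels"]);print([(y,xs[ys==y].min(),xs[ys==y].max()) for y in range(ys.min(),ys.max()+1,8)])
th=np.linspace(0,2*pi,90)
def c(P,rad): q=np.array([proj(w,P+rad*np.array([cos(a),sin(a),0])) for a in th]);return q.min(0).round(1),q.max(0).round(1)
V=np.array([p[0],p[1],p[2]-.027])
print("vial bot",c(V,.014),"top",c(V+[0,0,.061],.012))
print("rim",c(np.array([.5469,.0351,.108]),.021))
cv2.imwrite("pics/c3.png",w["color"][120:380,150:420].repeat(2,0).repeat(2,1))
```

```text
[0.54593896 0.03439234 0.13977696] [ 0.34593623  0.30773871 -0.44779601]
blue [(209, np.int64(297), np.int64(299)), (213, np.int64(267), np.int64(304)), (217, np.int64(265), np.int64(307)), (221, np.int64(262), np.int64(309)), (225, np.int64(260), np.int64(312)), (229, np.int64(257), np.int64(314)), (233, np.int64(255), np.int64(317)), (237, np.int64(254), np.int64(318))]Traceback (most recent call last):
  File "<stdin>", line 6, in <module>
IndexError: list index out of range
```

Run:
```python
from h import *
from math import *
w=eyes.get_image("wrist");s,r=tool();p=s["tcp_pos"];print(p,s["contact_force"])
i=w["color"].astype(int);m=(i[...,0]>i[...,2]+60)&(i[...,0]>120);m[320:]=0;m[:, :220]=0;m[:,350:]=0
ys,xs=np.nonzero(m);print("blue",[(y,xs[ys==y].min(),xs[ys==y].max()) for y in range(ys.min(),ys.max()+1,6)])
th=np.linspace(0,2*pi,90)
def c(P,rad): q=np.array([proj(w,P+rad*np.array([cos(a),sin(a),0])) for a in th]);return q.min(0).round(1),q.max(0).round(1)
V=np.array([p[0],p[1],p[2]-.027])
print("vial bot",c(V,.014),"top",c(V+[0,0,.061],.012))
print("rim",c(np.array([.5469,.0351,.108]),.021))
cv2.imwrite("pics/c3.png",w["color"][140:360,150:420].repeat(2,0).repeat(2,1))
```

```text
[0.54577171 0.03441569 0.13961927] [-0.27449536  0.0681006  -0.52493517]
blue [(209, np.int64(297), np.int64(299)), (215, np.int64(266), np.int64(305)), (221, np.int64(262), np.int64(309)), (227, np.int64(258), np.int64(313)), (233, np.int64(255), np.int64(317)), (239, np.int64(253), np.int64(318)), (245, np.int64(252), np.int64(319)), (251, np.int64(254), np.int64(317)), (257, np.int64(259), np.int64(309)), (263, np.int64(258), np.int64(310))]
vial bot (array([261.1, 223.2]), array([307.2, 265.7])) top (array([255. , 279.4]), array([312.8, 329.3]))
rim (array([251.1, 211.6]), array([318.7, 273.8]))
```

View pics/c3.png

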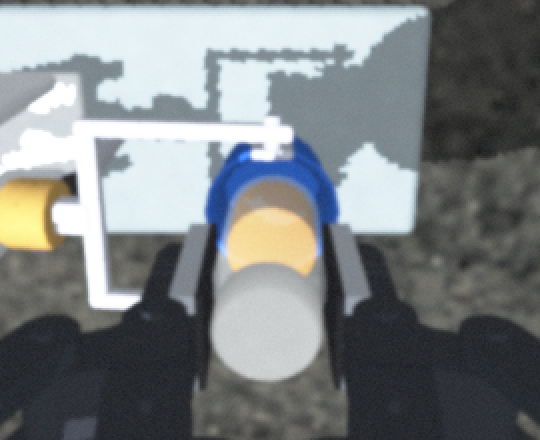

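>>> step_arm(
  steps=[
    [2,0,0,0.4,0],
    [2,0,0,0.4,0],
    [2,0,0,0.4,0],
    [2,0,0,0.4,0],
    [2,0,0,0.4,0],
    [2,0,0,0.4,0],
    [2,0,0,0.2,0],
    [2,0,0,0,0],
    [2,0,0,0,0],
    [2,0,0,0,0],
  ],
)

```text
time: 10.55
tcp_pos: [0.5458, 0.0344, 0.1135]
tcp_rot: [0.0, -0.098, 0.995, -0.0]
contact_force: [-0.5, -0.6, -1.0]
width: 0.313
grip_force: 20.0
```

>>> step_arm(
  steps=[
    [2,0,0,0.25,0],
    [2,0,0,0.25,0],
    [2,0,0,0.25,0],
    [2,0,0,0.25,0],
    [2,0,0,0.25,0],
    [2,0,0,0.25,0],
    [2,0,0,0,0],
    [2,0,0,0,0],
    [2,0,0,0,0],
    [2,0,0,0,0],
  ],
)

```text
time: 11.55
tcp_pos: [0.5456, 0.0344, 0.0984]
tcp_rot: [0.0, -0.098, 0.995, -0.0]
contact_force: [-0.7, 0.3, -0.5]
width: 0.309
grip_force: 20.1
```

Run:
```python
from h import *
w=eyes.get_image("wrist");s0=eyes.get_image("scene");s,r=tool();print(s["tcp_pos"],s["contact_force"],s["width"])
a=cv2.resize(s0["color"][150:250,230:330],None,fx=4,fy=4,interpolation=cv2.INTER_CUBIC)
cv2.imwrite("pics/c4.png",np.hstack([a,cv2.resize(w["color"][140:340,180:380],(400,400))]))
```

```text
[0.54560956 0.03438583 0.09840521] [-0.06711     0.38743126 -0.32869037] 0.3119555463383977
```

View pics/c4.png

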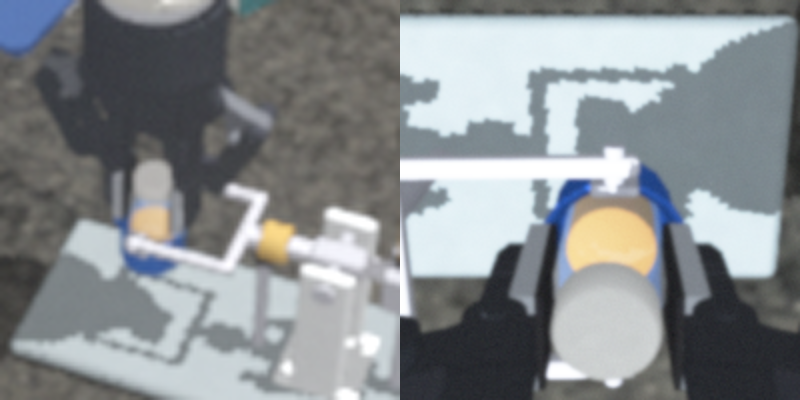

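>>> step_arm(
  steps=[
    [2,0,0,0.3,0],
    [2,0,0,0,0],
    [4.5,0,0,0,0],
    [4.5,0,0,0,0],
    [4.5,0,0,0,0],
    [4.5,0,0,0,0],
    [4.5,0,0,0,0],
    [4.5,0,0,0,0],
    [4.5,0,0,0,0],
    [4.5,0,0,0,0],
  ],
)

```text
time: 12.65
tcp_pos: [0.5456, 0.0344, 0.0953]
tcp_rot: [-0.0, -0.098, 0.995, -0.0]
contact_force: [0.7, -0.1, 0.9]
width: 0.526
grip_force: 0.0
```

>>> step_arm(
  steps=[
    [4.5,0,0,0,0],
    [4.5,0,0,-0.5,0],
    [4.5,0,0,-1,0],
    [4.5,0,0,-1.5,0],
    [4.5,0,0,-2,0],
    [4.5,0,0,-2,0],
    [4.5,0,0,-2,0],
    [4.5,0,0,-2,0],
    [4.5,0,0,-2,0],
    [4.5,0,0,-2,0],
  ],
)

```text
time: 13.65
tcp_pos: [0.5455, 0.0344, 0.2472]
tcp_rot: [0.0, -0.098, 0.995, -0.0]
contact_force: [-0.3, 0.2, 0.3]
width: 0.531
grip_force: 0.0
```

Run:
```python
from h import *
w=eyes.get_image("wrist");s0=eyes.get_image("scene");s,r=tool();print(s["time"],s["tcp_pos"],r.as_matrix().round(3).tolist(),s["contact_force"],s["width"])
a=cv2.resize(s0["color"][160:280,240:430],None,fx=3.4,fy=3.4,interpolation=cv2.INTER_CUBIC)
b=cv2.resize(w["color"][0:300],None,fx=.98,fy=.98)
cv2.imwrite("pics/c5.png",a); cv2.imwrite("pics/w5.png",w["color"])
for n in ["vial_mid","cup_seat","stem","pointer"]:
    for c in ["scene","wrist"]: print(n,c,[(d["point"],round(float(d["conf"]),2)) for d in spotter.spot_in(c,n)[:1]])
```

```text
13.75 [0.54763115 0.03433447 0.24904518] [[-0.981, -0.194, 0.006], [-0.194, 0.981, -0.001], [-0.006, -0.002, -1.0]] [0.92041025 0.58234364 0.02323017] 0.5273721659534638
vial_mid scene [([0.5357, 0.0236, 0.1086], 0.49)]
vial_mid wrist [([0.5431, 0.0322, 0.1247], 0.73)]
cup_seat scene [([0.5674, -0.1057, 0.1128], 0.73)]
cup_seat wrist []
stem scene [([0.5699, -0.1121, 0.124], 0.83)]
stem wrist [([0.5707, -0.1027, 0.1254], 0.57)]
pointer scene [([0.5722, -0.1038, 0.1121], 0.79)]
pointer wrist [([0.5751, -0.0858, 0.1111], 0.85)]
```

View pics/c5.png

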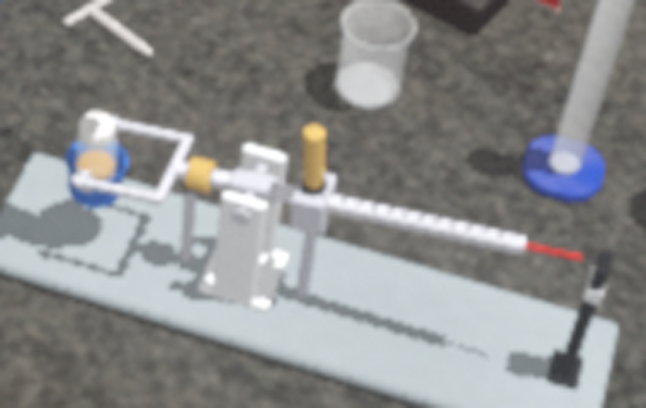

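>>> step_arm(
  steps=[
    [4.5,0,-1,0,0],
    [4.5,0,-2,0,0],
    [4.5,0,-2.2,0.2,0],
    [4.5,0,-2.2,0.2,0],
    [4.5,0,-2.2,0.4,0],
    [4.5,0,-2.2,0.4,0],
    [4.5,0,-1.6,0.4,0],
    [4.5,0,-1,0.4,0],
    [4.5,0,0,0,0],
    [4.5,0,0,0,0],
  ],
)

```text
time: 15.15
tcp_pos: [0.5733, -0.1065, 0.2251]
tcp_rot: [-0.0, -0.097, 0.995, 0.0]
contact_force: [-0.4, 0.8, 0.3]
width: 0.525
grip_force: 0.0
```

```bash
cat >> h.py <<'E'
PV=np.array([.568,-.0714,.105]);BY=np.array([-.1947,.9809,0])
def red(img):
    i=img[220:262,380:425].astype(float);w=np.clip(i[...,2]-np.maximum(i[...,0],i[...,1])-30,0,None)
    v,u=np.mgrid[220:262,380:425];n=w.sum()
    return (u*w).sum()/n,(v*w).sum()/n,n
def tilt(verbose=True):
    im=eyes.get_image("scene");u,v,n=red(im["color"])
    t=np.linspace(-.13,.13,53);best=[]
    for a in t:
        p=PV+190e-3*(-BY*np.cos(a)+np.array([0,0,np.sin(a)]));best.append(proj(im,p))
    best=np.array(best);a=np.interp(-v,-best[:,1],t) # v falls as tilt rises
    return a,(round(u,2),round(v,2),round(n)),best[26].round(1)
E
python3 - <<'E'
from h import *
print("low",red(cv2.imread("pics/scene0.png")))
print("now",tilt());s,r=tool();p=s["tcp_pos"];print(s["time"],p)
w=eyes.get_image("wrist");i=w["color"].astype(int)
print([(d["point"],round(float(d["conf"]),2)) for d in spotter.spot_in("wrist","stem")[:2]])
m=((i[...,2]-i[...,0]>60)&(i[...,1]-i[...,0]>25)).astype(np.uint8)
n,l,st,c=cv2.connectedComponentsWithStats(m)
for k in range(1,n):
    if st[k,4]>40: print(st[k],c[k].round(1))
for ss in (-.01,0,.01):
  print(proj(w,PV-BY*(.034+ss)+[0,0,.066]),proj(w,PV-BY*(.036+ss)+[0,0,.04]))
print("tcp",proj(w,p))
E
```

```text
low (np.float64(398.65294815987335), np.float64(244.83023347843292), np.float64(2527.0))
now (np.float64(0.10291419631133476), (np.float64(402.73), np.float64(233.56), 2925), array([399.8, 239.5]))
15.2 [ 0.57334369 -0.10618164  0.22528957]
[([0.5688, -0.1093, 0.127], 0.62)]
[420 186  26  24 395] [431.1 197.1]
[353 194  20  22 360] [363.3 204.1]
[273 206  22  36 519] [283.  224.3]
[300.1718587 231.0630115] [295.9287321  218.81744117]
[285.74623889 231.06220987] [283.02136665 218.81666786]
[271.32047147 231.06140823] [270.11388304 218.81589453]
tcp [283.97988433 266.31141676]
```

>>> step_arm(
  steps=[
    [4.5,-0.15,0,1,0],
    [4.5,0,0,1,0],
    [4.5,0,0,1,0],
    [4.5,0,0,1,0],
    [4.5,0,0,1,0],
    [4.5,0,0,1,0],
    [4.5,0,0,1,0],
    [4.5,0,0,1,0],
    [4.5,0,0,0.3,0],
    [4.5,0,0,0,0],
  ],
)

```text
time: 16.3
tcp_pos: [0.5746, -0.1064, 0.1417]
tcp_rot: [-0.001, -0.098, 0.995, 0.0]
contact_force: [-0.4, 0.1, 0.6]
width: 0.53
grip_force: 0.0
```

Run:
```python
from h import *
s,r=tool();p=s["tcp_pos"];print(p,s["contact_force"],-(p-PV)@BY,tilt())
```

```text
[ 0.57462901 -0.10643053  0.14166   ] [-0.4368072   0.14515714  0.597793  ] 0.035652112633285014 (np.float64(0.10281148634775858), (np.float64(402.78), np.float64(233.56), 2941), array([399.8, 239.5]))
```

>>> step_arm(
  steps=[
    [4.5,0,-0.6,0,0],
    [4.5,0,-0.4,0,0],
    [4.5,0,-0.3,0,0],
    [4.5,0,-0.3,0,0],
    [4.5,0,-0.4,0,0],
    [4.5,0,-0.5,0,0],
    [4.5,0,-0.6,0,0],
    [4.5,0,-0.6,0,0],
    [4.5,0,-0.6,0,0],
    [4.5,0,-0.4,0,0],
  ],
)

```text
time: 17.35
tcp_pos: [0.5839, -0.1533, 0.1422]
tcp_rot: [-0.0, -0.097, 0.995, -0.0]
contact_force: [-2.1, 2.0, -0.2]
width: 0.524
grip_force: 1.0
```

>>> step_arm(
  steps=[
    [4.5,0,0,0,0],
    [4.5,0,1.0,0,0],
    [4.5,0,0.4,0,0],
    [4.5,0,0,0,0],
    [4.5,0,0,0,0],
    [4.5,0,0,0,0],
    [4.5,0,0,0,0],
    [4.5,0,0,0,0],
    [4.5,0,0,0,0],
    [4.5,0,0,0,0],
  ],
)

```text
time: 18.35
tcp_pos: [0.5814, -0.139, 0.1423]
tcp_rot: [-0.0, -0.098, 0.995, -0.0]
contact_force: [0.5, -0.5, 0.6]
width: 0.527
grip_force: 0.0
```

```bash
cat >> h.py <<'E'
def report():
    s,r=tool();p=s["tcp_pos"];print(s["time"],"s",-(p-PV)@BY,"side",(p-PV)@[BY[1],-BY[0],0],p[2],tilt())
    w=eyes.get_image("wrist");i=w["color"].astype(int)
    m=((i[...,2]-i[...,0]>60)&(i[...,1]-i[...,0]>25)).astype(np.uint8)
    n,l,st,c=cv2.connectedComponentsWithStats(m)
    for k in range(1,n):
        if st[k,4]>40: print(st[k],c[k].round(1))
    print("tcp px",proj(w,p))
E
python3 -c "from h import *;report()"
```

```text
18.35 s 0.06893201839244836 side 6.788439875373424e-06 0.14228337855668188 (np.float64(0.10298917269841773), (np.float64(402.63), np.float64(233.55), 2918), array([399.8, 239.5]))
[519 211  36  32 878] [536.1 226.7]
[429 223  37  32 879] [449.1 238.4]
[ 279  247   39   69 1715] [297.  282.8]
tcp px [283.99579873 266.31005268]
```

>>> step_arm(
  steps=[
    [4.5,0,-0.8,0,0],
    [4.5,0,-0.4,0,0],
    [4.5,0,-0.3,0,0],
    [4.5,0,-0.4,0,0],
    [4.5,0,-0.5,0,0],
    [4.5,0,-0.5,0,0],
    [4.5,0,-0.5,0,0],
    [4.5,0,-0.3,0,0],
    [4.5,0,0.4,0,0],
    [4.5,0,1.0,0,0],
  ],
)

```text
time: 19.45
tcp_pos: [0.5866, -0.1623, 0.1427]
tcp_rot: [0.001, -0.097, 0.995, -0.001]
contact_force: [-0.6, -0.2, 0.4]
width: 0.525
grip_force: 0.0
```

>>> step_arm(
  steps=[
    [4.5,0,0,0,0],
    [4.5,0,0,0,0],
    [4.5,0,0,0,0],
    [4.5,0,0,0,0],
    [4.5,0,0,0,0],
    [4.5,0,0,0,0],
    [4.5,0,0,0,0],
    [4.5,0,0,0,0],
    [4.5,0,0,0,0],
    [4.5,0,0,0,0],
  ],
)

```text
time: 20.45
tcp_pos: [0.5859, -0.1615, 0.1423]
tcp_rot: [-0.0, -0.098, 0.995, -0.0]
contact_force: [-0.2, -0.6, 0.4]
width: 0.527
grip_force: 0.0
```

```bash
python3 -c "from h import *;report()"
```

```text
20.45 s 0.09185150501289154 side 2.4928388982532323e-06 0.1423096156285834 (np.float64(-0.05206399927633775), (np.float64(400.23), np.float64(242.38), 2793), array([399.8, 239.5]))
[469 225  39  34 989] [490.2 242. ]
[ 266  239   29   62 1378] [281.7 271.1]
tcp px [284.03576576 266.2990822 ]
```

>>> step_arm(
  steps=[
    [4.5,0,0.8,0,0],
    [4.5,0,0.4,0,0],
    [4.5,0,0.3,0,0],
    [4.5,0,0.2,0,0],
    [4.5,0,0.2,0,0],
    [4.5,0,0.1,0,0],
    [4.5,0,0,0,0],
    [4.5,0,0,0,0],
    [4.5,0,-0.4,0,0],
    [4.5,0,-1,0,0],
  ],
)

```text
time: 21.55
tcp_pos: [0.5845, -0.155, 0.1421]
tcp_rot: [-0.0, -0.098, 0.995, 0.001]
contact_force: [-0.1, -0.2, 0.4]
width: 0.527
grip_force: 0.0
```

>>> step_arm(
  steps=[
    [4.5,0,0,0,0],
    [4.5,0,0,0,0],
    [4.5,0,0,0,0],
    [4.5,0,0,0,0],
    [4.5,0,0,0,0],
    [4.5,0,0,0,0],
    [4.5,0,0,0,0],
    [4.5,0,0,0,0],
    [4.5,0,0,0,0],
    [4.5,0,0,0,0],
  ],
)

```text
time: 22.55
tcp_pos: [0.5848, -0.1556, 0.1424]
tcp_rot: [0.0, -0.098, 0.995, -0.0]
contact_force: [0.5, -0.2, -0.2]
width: 0.524
grip_force: 0.0
```

```bash
python3 -c "from h import *;report()"
```

```text
22.55 s 0.08584555981543038 side 5.239809054854764e-05 0.14235102428348964 (np.float64(0.008766827408831997), (np.float64(401.55), np.float64(239.03), 2869), array([399.8, 239.5]))
[458 225  38  32 931] [478.8 240.6]
[555 227   5  18  62] [557.6 235.8]
[ 274  243   30   65 1511] [287.5 276.7]
tcp px [284.02467035 266.39358031]
```

>>> step_arm(
  steps=[
    [4.5,0,0,-1,0],
    [4.5,0,0,-1,0],
    [4.5,0,0,-1.5,0],
    [4.5,0,0,-2,0],
    [4.5,0,0,-2,0],
    [4.5,0,0,-2,0],
    [4.5,0,0,-1,0],
    [4.5,0,0,0,0],
    [4.5,0,0,0,0],
    [4.5,0,0,0,0],
  ],
)

```text
time: 23.65
tcp_pos: [0.584, -0.1553, 0.2462]
tcp_rot: [-0.001, -0.098, 0.995, 0.0]
contact_force: [1.4, -1.1, 0.4]
width: 0.526
grip_force: 0.0
```

Run:
```python
from h import *
a=tilt();b=tilt();print(a,b)
# band: bright pixels of the post column in the scene picture vs. predicted level tip / pointer end
im=eyes.get_image("scene");c=im["color"].astype(int)
I=PV-BY*.222
for z in (.128,.115,.110,.105,.100,.095): q=proj(im,[*I[:2],z]).round(1);print(z,q,c[int(q[1]+.5),int(q[0]+.5)-2:int(q[0]+.5)+3].mean(1).round().tolist())
print("tip level",proj(im,PV-BY*.205))
print([c[y,403:420].mean(1).round().astype(int).tolist() for y in range(232,252,1)])
for n in ["vial_mid","dropper_bottle","stopper"]: print(n,[(d["point"],round(float(d["conf"]),2)) for d in spotter.spot_in("scene",n)[:1]])
```

```text
(np.float64(0.008977437321434188), (np.float64(401.51), np.float64(239.02), 2822), array([399.8, 239.5])) (np.float64(0.008927231815873779), (np.float64(401.52), np.float64(239.02), 2823), array([399.8, 239.5]))
0.128 [417.5 237. ] [72.0, 74.0, 75.0, 85.0, 98.0]
0.115 [416.1 240.9] [104.0, 66.0, 60.0, 64.0, 80.0]
0.11 [415.5 242.4] [83.0, 61.0, 61.0, 70.0, 91.0]
0.105 [415.  243.9] [136.0, 98.0, 88.0, 107.0, 135.0]
0.1 [414.4 245.3] [161.0, 178.0, 172.0, 168.0, 178.0]
0.095 [413.9 246.8] [167.0, 177.0, 179.0, 179.0, 173.0]
tip level [406.91286448 241.55963458]
[[102, 102, 102, 105, 106, 109, 109, 105, 98, 92, 94, 101, 105, 105, 105, 107, 111], [97, 96, 99, 103, 106, 109, 110, 104, 96, 92, 90, 95, 99, 94, 94, 95, 98], [97, 93, 97, 103, 109, 111, 106, 101, 97, 91, 87, 90, 89, 84, 80, 81, 84], [102, 96, 95, 96, 104, 109, 107, 103, 97, 93, 91, 93, 85, 75, 72, 77, 80], [107, 105, 100, 96, 98, 106, 109, 106, 101, 98, 96, 95, 84, 71, 72, 74, 80], [114, 111, 106, 101, 101, 107, 113, 108, 102, 101, 104, 101, 86, 72, 74, 75, 85], [122, 116, 109, 105, 102, 105, 111, 109, 102, 101, 120, 126, 98,
[... 546 characters left out ...]
05, 104, 121, 161, 178, 172, 168, 178, 177, 132, 104], [105, 103, 104, 109, 113, 109, 106, 107, 131, 170, 188, 191, 189, 194, 182, 122, 102], [107, 108, 106, 108, 110, 109, 109, 108, 136, 167, 177, 179, 179, 173, 149, 113, 102], [118, 118, 119, 117, 116, 117, 113, 106, 114, 138, 154, 167, 174, 157, 124, 107, 103], [151, 140, 135, 132, 129, 124, 116, 104, 81, 84, 107, 131, 148, 142, 117, 105, 102], [196, 187, 178, 164, 153, 137, 121, 97, 69, 64, 68, 80, 110, 126, 116, 105, 101], [212, 211, 205, 199, 193, 183, 152, 94, 64, 60, 63, 80, 105, 119, 112, 106, 103]]
vial_mid [([0.5395, 0.0254, 0.1212], 0.59)]
dropper_bottle [([0.565, 0.3164, 0.0547], 0.61)]
stopper [([0.4511, 0.2536, 0.0189], 0.54)]
```

```bash
python3 -c "from h import *;print(tilt()[0],job.close_job())"
```

```text
the job is handed in; nothing more can be done
0.009071950852331003 None
```

I handed the job in with the vial standing in the cup, let go, and the beam at rest. The last camera reading put the pointer about 2 mm above the band centre (limit 5 mm), the dropper bottle and stopper hadn't moved within measuring error, and `close_job` returned no verdict.

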